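# Flip the stand of a fallen scooter down and hold the scooter upright

### The job

The child's scooter on the bench has fallen over with its handlebar off: flip its kickstand fully down, past the point where the spring snaps it over, and then raise the scooter onto its two wheels and hold it straight upright for me, clear of everything else and not leaning on the stand. Finish while still holding it with the gripper, since it tips when let go, and leave the other things on the table where they are.

Things in the scene. Friction and masses are not known exactly. Their poses are not given: they have to be found in the camera images.
- scooter: Child's kick scooter, bars off, fallen on its right side: 0.95 kg, 555 mm long, 240 tall when upright; blue neck and fork (locked straight), aluminium deck, black tyres. Origin on its middle plane, midway between the wheels, at tyre-foot level; x forward, y to its left, z up when upright. At the start y points nearly straight up, z about level (dips 0.1 rad), clamp ears and deck edge on the table
- deck (a point): Point on the deck's black top, towards the rear (scooter x = -90, y = 0, z = 88 mm): 88 mm above the table when the scooter stands upright. Deck: x from -145 to 125, y from -48 to 48, z from 64 to 88 mm. Outline that can touch the table, seen from behind, as scooter (y, z) in mm: clamp ears (-34, 233), deck edge (-48, 88) and (-48, 64), tyres (-13, 0) and (13, 0). Centre of mass near x = 84, y = 5, z = 108 mm
- clamp (a point): Middle of the bar clamp, top end of the neck (scooter x = 215, y = 0, z = 222 mm): steel cylinder 38 mm thick along z from 204 to 240 mm; on the right only, a 16 mm wide ear block to y = -34. Head tube below 42 mm thick. Its centre lies 35 mm above the table; can be pinched from above across scooter x. Gripped at 90 N it turns with the gripper; at 30 N it can also turn between the fingers, with some drag
- front_hub (a point): Centre of the front wheel (scooter x = 215, y = 0, z = 62.5 mm): 125 mm across, 26 mm wide, black tyre, white core; turns freely with slight drag. The rear wheel, the same, has its centre at scooter x = -215. 62.5 mm above the table when the wheel stands on it
- stand (a joint): Kickstand angle, rad. 0: folded rearward (scooter -x) along the deck's left edge; grows as the leg swings about scooter y, through straight down (-z) at 1.57, to its stop at 1.85, slightly forward of down. An over-centre spring drives it to the nearer stop from dead centre at 0.925 (0.065 N m at the stops, 1.1 N at the foot): past dead centre it snaps down by itself and stays
- stand_pivot (a point): Kickstand pivot (scooter x = 75, y = 62, z = 74 mm), on a bracket on the deck's left edge, 14 mm out from the deck's left face, which is uppermost while the scooter lies. The spring and its two pins stand up to 14 mm farther out, all within 20 mm of the pivot axis; push the leg farther out than that, beyond 30 mm
- stand_foot (a point): Centre of the kickstand's orange foot, 15 mm thick: 57 mm from the pivot axis, at scooter y = 79 mm. The leg is a 10 mm steel rod that slopes outward from pivot to foot, so while the scooter lies the foot stands 31 mm above the deck's left face and can be pushed sideways with a fingertip
- spare_wheel: Spare scooter wheel lying flat, 125 mm across, 28 mm thick; origin at the centre of its underside. Bystander
- oil_bottle: White oil bottle with red cap and yellow label, 52 mm across, 150 mm tall, standing; origin at the centre of its foot. Bystander
- spanner: Steel spanner lying flat on the table; origin under its middle, x along it. Bystander
- bolt_jar: Amber glass jar of bolts with a grey lid, 68 mm across, 85 mm tall; origin at the centre of its foot. Bystander
- screwdriver: Screwdriver lying flat, about 200 mm long; origin under its middle, x along it. Bystander

How it is judged:
On the way, in this order (a step that is already met when the one before it is completed fails the run):
1. the kickstand is flipped over centre, down to its stop (value of joint stand above 1.7 rad), for 0.2 s.
2. the scooter is upright on both wheels, held by the fingers, stand down (angle between scooter's own z axis and vertical below 0.11 rad and height (world z) of front_hub between 0.0565 and 0.0685 m and height (world z) of deck between 0.082 and 0.094 m and contact force between the fingers and scooter above 2 N and value of joint stand above 1.7 rad), for 0.2 s.
At the end, for the whole second after the job is handed in: Stand down at its stop (over 1.7 rad); scooter still and within 0.11 rad (6 degrees) of upright, tyres on the table (front hub and rear of deck within 6 mm of 62.5 and 88 mm, table carrying over 0.5 N); fingers pressing it with over 2 N; leaning on nothing else (all of step 2 and contact force between scooter and spare_wheel below 0.5 N and contact force between scooter and oil_bottle below 0.5 N and contact force between scooter and bolt_jar below 0.5 N and contact force between scooter and screwdriver below 0.5 N and contact force between scooter and spanner below 0.5 N and contact force between scooter and table above 0.5 N and linear speed of scooter below 0.03 m/s and angular speed of scooter below 0.15 rad/s); the arm keeps its last pose, push and grip.
It fails at once if a bystander is pushed more than 30 mm from its place (distance of any of spare_wheel, oil_bottle, spanner, bolt_jar, screwdriver from where it was at the start of the episode above 0.03 m).
It also fails if it takes over 62 s, if anything falls off the work surface, if the arm or the gripper's body presses on something with over 40 N, if the wrist force passes 120 N, or if a joint passes its speed limit or range.

### The arm

A 7-joint arm with a two-finger parallel gripper is mounted at the origin on the work surface. World frame = base frame: x ahead of the robot, y to its left, z up, the work surface at z = 0. Lengths are in m, angles in rad, forces in N, time in s.
With the tool pointing down it reaches from about 0.425 to 0.925 m from the base axis. Payload 6.8 kg.
Tool frame: the origin (TCP) lies on the centre line of the jaws, within the pads' length; the fingertips stand 14 mm ahead of it and the grasp point (between the pads) lies 5 mm behind it (r.nose_length is the distance from the TCP to the fingertips, in m); z points along the fingers, y is the direction in which the jaws open and shut (so a half turn about z gives the same grasp; the last joint's range is limited). The gripper opens to 85 mm and grips with 20 to 120 N. Pads are 22 mm wide; open, the fingers measure 114 mm over their backs; the gripper's body (76 mm by 85 mm) begins 54 mm behind the grasp point. The pads swing forward as they close: fully open they stand 13 mm farther back than shut.
Start: joints at [0.992, 0.477, 0.022, 1.555, -0.011, 1.109, -0.083], TCP at [0.306, -0.602, 0.245] pointing down, gripper open.
Joint ranges: [-2.96, 2.96], [-0.34, 2.1], [-1.41, 1.46], [0.24, 2.44], [-1.37, 4.51], [0.17, 1.92], [-2.96, 2.96]. Speed limits (rad/s): [2.39, 2.39, 3.14, 3.14, 3.14, 3.14, 3.14].

### API

Orientations are given as a rotation vector (axis times angle).
In Python, from bench import r, imaging, look_for, outline_of gives the robot as it stands. The module is installed in compiled form; this text tells all that it offers.
- The arm moves only by the tool carry_out, never from a script. Its arguments are lists of equal length, an entry for each row: "offset": the shift along the tool's x, y, z as a fraction of full scale, a list of three; "turn": the turn, a rotation vector about the tool's x, y, z as a fraction of full scale, a list of three. A call has 1 to 8 rows; each row is the pose to reach, as a shift and turn from the pose commanded when the call began, along the tool's axes at that moment; what a row does not reach only later rows make up. Full scale, the value 1, is 0.5 m for a shift and 1.5 rad for a turn. A row lasts 1/10 s, in which the tool goes at most 50 mm and 8.59 degrees, less where a joint would pass 70% of its speed; a pose out of reach is approached as far as the arm can. A call with a number of a shift or a turn outside -1 to 1 is refused whole. A call with a gripper value outside its range is refused whole. "hand" is the closure, from 0 (fully open) to 1 (shut), set as the call begins (left out, the last holds). The fingers move at their own pace and stop on an object; "force" is the grip in N (left out, the last holds). Time passes only in rows, so rows that repeat a pose let the fingers close. It gives the time, the measured TCP pose, the force and the opening at its end, in the units of the state.
- r.get_obs(): the state, without advancing time (a new reading comes with each control period).
- imaging.grab_frame(name): name is "side" or "top" or "wrist"; returns a dict with "pixels" (420x560x3 uint8, red, green, blue), "fx", "fy", "cx", "cy" (pixels), "R" (3x3) and "t" (3): a world point X has camera coordinates R X + t. Camera axes: x right, y down, z forward; pixel columns grow to the right and rows downward; lengths in m; the calibration is good to about 2 mm. A picture is of the moment at which its call begins. There is no depth.
- r.hand_in(): hands the job in, once; it reports no verdict.
Trained networks look in the newest picture that a camera, given by its name, has taken for a name from the list of things; names that differ only in an ending like _2 or _b are one class to them, and where a whole thing is asked for, a point or a joint stands for the part that bears it (a point fixed in the world has none). Each returns a list of dicts, best first, with "score" (0 to 1); they miss things now and then, are a little off and sometimes report something else, mostly with a low value. They report only what shows in the picture. A call takes as long as a camera call.
- look_for(query, camera): "xyz" ([x, y, z] in m, in the coordinates of the camera as it stood for that picture, good to about 4 mm: the middle of the surface that is visible of it).
- outline_of(query, camera): "region" (420x560 bool, what is visible of it).
The state is a dict: "clock": time; "joints": joint angles; "qvel": joint speeds; "tau": joint torques, N m; "tcp_pos": TCP position; "orientation": TCP orientation; "contact_force": force on the tool from outside, world axes, zero at the start; "moment": the same for the moment, N m; "grip_width": finger opening in m.
Only numpy, scipy, OpenCV 4.12 (cv2) and the standard library are available. Lean on these libraries where they do the work, as an engineer would, in place of code of your own. Each camera call takes 0.05 s, during which the arm holds its last target. There are 200 camera calls.

## Working session

There is one attempt and no reset: what is moved stays moved. The work goes in short steps, Python scripts to look and compute and a tool call to move; the robot and the scene stay as the last step left them, time stands still between calls to the robot, and variables do not carry over. Pictures are saved under pics/ and viewed, about 8 in all and at most 12, crops included, and the job is handed in when it is done.

Besides the shell and the picture viewer there is one more tool, called after "Call:" in YAML: its name, and indented under it one key for each argument. carry_out: Moves the arm, as the interface text tells. Shift numbers are shares of 0.5 m and turn numbers shares of 1.5 rad, none past 1 either way. Its arguments: {"type":"object","properties":{"offset":{"type":"array","items":{"type":"array","items":{"type":"number","minimum":-1,"maximum":1}}},"turn":{"type":"array","items":{"type":"array","items":{"type":"number","minimum":-1,"maximum":1}}},"hand":{"type":"number"},"force":{"type":"number"}},"required":["offset","turn"]}

```bash
mkdir -p pics; cat > h.py <<'E'
import numpy as np, cv2
from scipy.spatial.transform import Rotation as Ro
from bench import r, imaging, look_for, outline_of
def w(f,p): return np.array(f["R"]).T@(np.array(p)-np.array(f["t"]))
def px(f,X):
    c=np.array(f["R"])@np.array(X)+np.array(f["t"]); return [f["fx"]*c[0]/c[2]+f["cx"], f["fy"]*c[1]/c[2]+f["cy"]]
def ray(f,u,v,z):
    C=-np.array(f["R"]).T@np.array(f["t"]); d=np.array(f["R"]).T@np.array([(u-f["cx"])/f["fx"],(v-f["cy"])/f["fy"],1]); return C+d*(z-C[2])/d[2]
def save(f,n): cv2.imwrite("pics/"+n,np.array(f["pixels"])[:,:,::-1])
def st():
    o=r.get_obs(); print({k:np.round(o[k],3).tolist() for k in o if k not in("qvel","tau")}); R=Ro.from_rotvec(o["orientation"]).as_matrix(); print(R.round(3).tolist()); return o,R
E
python3 - <<'E'
from h import *
st()
for c in("top","side"):
    f=imaging.grab_frame(c); save(f,c+"0.png")
    for n in("deck","clamp","front_hub","stand_pivot","stand_foot","spare_wheel","oil_bottle","spanner","bolt_jar","screwdriver"):
        print(c,n,[(round(d["score"],2),w(f,d["xyz"]).round(3).tolist()) for d in look_for(n,c)[:2]])
E
```

```text
{'clock': 0.0, 'joints': [0.992, 0.478, 0.022, 1.556, -0.012, 1.109, -0.083], 'tcp_pos': [0.306, -0.601, 0.244], 'orientation': [-3.053, -0.732, 0.001], 'contact_force': [0.329, 0.186, -0.964], 'moment': [-0.003, 0.038, 0.035], 'grip_width': 0.085}
[[0.891, 0.454, -0.001], [0.454, -0.891, 0.002], [-0.0, -0.002, -1.0]]
top deck [(0.89, [0.57, 0.044, 0.066])]
top clamp [(0.89, [0.569, 0.045, 0.066])]
top front_hub [(0.57, [0.57, 0.042, 0.066]), (0.21, [0.551, -0.373, 0.03])]
top stand_pivot [(0.67, [0.567, 0.048, 0.064]), (0.57, [0.317, -0.366, 0.087])]
top stand_foot [(0.49, [0.637, 0.036, 0.125])]
top spare_wheel [(0.72, [0.549, -0.371, 0.031])]
top oil_bottle [(0.6, [0.697, 0.312, 0.098])]
top spanner [(0.74, [0.354, 0.413, 0.009])]
top bolt_jar []
top screwdriver [(0.95, [0.514, 0.459, 0.024])]
side deck [(0.62, [0.659, 0.064, 0.057])]
side clamp [(0.96, [0.661, 0.063, 0.057])]
side front_hub [(0.62, [0.664, 0.064, 0.063])]
side stand_pivot [(0.92, [0.662, 0.062, 0.058])]
side stand_foot []
side spare_wheel [(0.68, [0.553, -0.35, 0.03]), (0.41, [0.665, 0.062, 0.065])]
side oil_bottle [(0.81, [0.699, 0.344, 0.08])]
side spanner [(0.92, [0.346, 0.437, 0.005])]
side bolt_jar [(0.66, [0.321, -0.35, 0.054]), (0.45, [0.662, 0.062, 0.059])]
side screwdriver [(0.87, [0.512, 0.467, 0.021])]
```

View pics/top0.png

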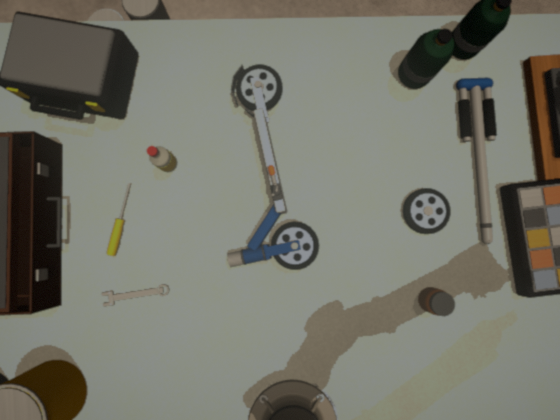

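View pics/side0.png

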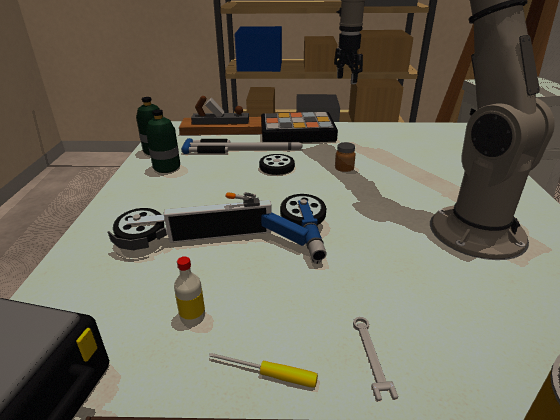

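Top: front hub about (295,245), rear hub (258,87), clamp (236,257), orange foot (272,170). The scooter's forward axis points roughly along world -X, with its left side up. Next I'll fit its pose.

```bash
cat >> h.py <<'E'
def scoot(p,pts):
    # p = X,Y,yaw ; lying; z dips .1
    X,Y,a=p; x=np.array([np.cos(a),np.sin(a),0]); up=np.array([0,0,1.]); 
    zl=np.cross(x,up); z=np.cos(.1)*zl-np.sin(.1)*up; y=np.cross(z,x)
    return np.array([X,Y,.0567])+np.atleast_2d(pts)@np.array([x,y,z])
E
python3 - <<'E'
from h import *
from scipy.optimize import least_squares
P=np.array([[215,14,62.5],[-215,14,62.5],[215,12,238],[18,86,74]])/1000
f=imaging.grab_frame("top")
px_=np.array([[295,245],[258,87],[230,258],[272,170]])
g=lambda p:(np.array([px(f,X) for X in scoot(p,P)])-px_).ravel()
s=least_squares(g,[.57,.0,3.1],loss="soft_l1"); print(s.x,s.fun.round(1) , "m/px~",.43/162)
im=np.array(f["pixels"])[:,:,::-1].copy()
for n,q in dict(fh=[215,0,62],cl=[215,0,222],piv=[75,62,74],foot=[18,79,74],t=[18,68,107]).items():
    print(n,scoot(s.x,np.array(q)/1000).round(4))
c=cv2.resize(im[40:300,180:360],None,fx=3,fy=3,interpolation=cv2.INTER_CUBIC); 
for X in scoot(s.x,P):
    u,v=px(f,X); cv2.circle(c,(int((u-180)*3),int((v-40)*3)),3,(0,0,255),-1)
for cx in(0.215,-.215):
    t=np.linspace(0,6.28,60)
    for X in scoot(s.x,np.c_[cx+.0625*np.cos(t),0*t+.013,.0625+.0625*np.sin(t)]):
        u,v=px(f,X); cv2.circle(c,(int((u-180)*3),int((v-40)*3)),1,(0,255,0),-1)
cv2.imwrite("pics/c1.png",cv2.resize(c,None,fx=.75,fy=.75))
E
```

```text
[ 0.69149169 -0.03750141  3.34666955] [ 0.5  0.6  0.5 -0.6 -0.2  2.6 -0.9 -2.3] m/px~ 0.002654320987654321
fh [[ 0.4684 -0.0209  0.0505]]
cl [[0.436  0.135  0.0345]]
piv [[0.6018 0.0254 0.111 ]]
foot [[0.6573 0.0386 0.1279]]
t [[0.6508 0.0697 0.1137]]
```

View pics/c1.png

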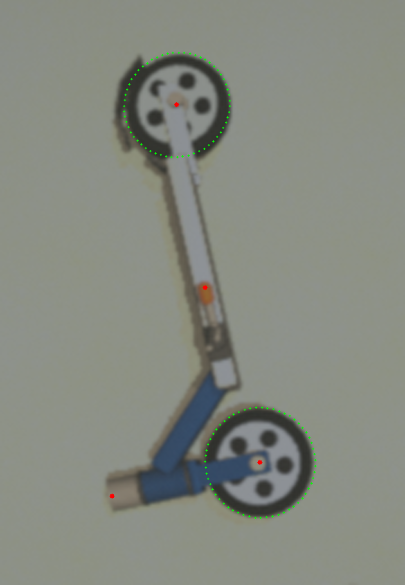

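Call:
carry_out:
  offset:
    - [0.61, -0.44, 0]
    - [0.61, -0.44, 0]
    - [0.61, -0.44, 0]
    - [0.61, -0.44, 0]
    - [0.61, -0.44, 0]
    - [0.61, -0.44, 0]
    - [0.61, -0.44, 0]
    - [0.61, -0.44, 0]
  turn:
    - [0, 0, -0.87]
    - [0, 0, -0.87]
    - [0, 0, -0.87]
    - [0, 0, -0.87]
    - [0, 0, -0.87]
    - [0, 0, -0.87]
    - [0, 0, -0.87]
    - [0, 0, -0.87]
  hand: 1
  force: 40

```text
clock: 1.95
tcp_pos: [0.4804, -0.2623, 0.2459]
orientation: [2.094, 2.342, 0.003]
contact_force: [0.7, -0.3, -0.2]
grip_width: 0.0
```

```bash
cat >> h.py <<'E'
P0=[0.69149169,-0.03750141,3.34666955]
def goto(T,Rt=None):
    o=r.get_obs(); p=np.array(o["tcp_pos"]); R=Ro.from_rotvec(o["orientation"])
    d=R.inv().apply(np.array(T)-p); a=(R.inv()*Ro.from_matrix(Rt)).as_rotvec() if Rt is not None else np.zeros(3)
    print("offset",(d/.5).round(4).tolist(),"turn",(a/1.5).round(4).tolist(),"mm",np.linalg.norm(d).round(4),o["joints"])
def down(): # tool down, y along -scooter x
    y=np.array([np.cos(P0[2]),np.sin(P0[2]),0])*-1; z=np.array([0,0,-1.]); return np.array([np.cross(y,z),y,z]).T
E
python3 - <<'E'
from h import *
st(); T=scoot(P0,[.018,.068,.107])[0]; T[2]=.2; goto(T,down())
E
```

```text
{'clock': 1.95, 'joints': [0.684, 0.291, -0.359, 1.843, 0.116, 1.027, 0.39], 'tcp_pos': [0.48, -0.262, 0.246], 'orientation': [2.094, 2.342, 0.003], 'contact_force': [0.682, -0.318, -0.164], 'moment': [0.002, 0.019, -0.031], 'grip_width': 0.0}
[[-0.111, 0.994, 0.002], [0.994, 0.111, 0.001], [0.001, 0.002, -1.0]]
offset [0.6218, 0.4125, 0.093] turn [0.0012, -0.0005, -0.0623] mm 0.376 [ 0.6841599   0.29111703 -0.35920422  1.84311184  0.11638042  1.02682221
  0.39019546]
```

Call:
carry_out:
  offset:
    - [0.622, 0.412, 0.0]
    - [0.622, 0.412, 0.0]
    - [0.622, 0.412, 0.0]
    - [0.622, 0.412, 0.0]
    - [0.622, 0.412, 0.0]
    - [0.622, 0.412, 0.0]
    - [0.622, 0.412, 0.09]
    - [0.622, 0.412, 0.09]
  turn:
    - [0, 0, -0.062]
    - [0, 0, -0.062]
    - [0, 0, -0.062]
    - [0, 0, -0.062]
    - [0, 0, -0.062]
    - [0, 0, -0.062]
    - [0, 0, -0.062]
    - [0, 0, -0.062]

```text
clock: 2.75
tcp_pos: [0.653, 0.0666, 0.1997]
orientation: [-1.994, -2.428, -0.003]
contact_force: [-0.6, -0.2, -0.7]
grip_width: 0.0001
```

```bash
python3 - <<'E'
from h import *
st(); T=scoot(P0,[.018,.068,.107])[0]; T[2]=.124; goto(T,down())
f=imaging.grab_frame("wrist")
for d in look_for("stand_foot","wrist"): print("foot",d["score"],w(f,d["xyz"]).round(4), px(f,w(f,d["xyz"])))
im=np.array(f["pixels"])[:,:,::-1].copy()
for q in([18,86,74],[18,86.5,74],[75,76,74],[75,48,88],[75,48,64],[-100,48,88]):
    u,v=px(f,scoot(P0,np.array(q)/1000)[0]); cv2.circle(im,(int(u),int(v)),3,(0,0,255),-1)
cv2.imwrite("pics/w1.png",im)
E
```

```text
{'clock': 2.75, 'joints': [0.13, 0.53, -0.459, 1.623, 0.26, 1.049, -0.209], 'tcp_pos': [0.653, 0.067, 0.2], 'orientation': [-1.994, -2.428, -0.003], 'contact_force': [-0.607, -0.208, -0.678], 'moment': [-0.002, -0.003, -0.066], 'grip_width': 0.0}
[[-0.194, 0.981, 0.001], [0.981, 0.194, 0.001], [0.001, 0.001, -1.0]]
offset [0.0068, -0.0033, 0.1514] turn [0.0008, -0.0008, -0.0063] mm 0.0758 [ 0.12983899  0.52973778 -0.45895936  1.62254905  0.25988424  1.04919254
 -0.20907929]
foot 0.63 [0.6208 0.031  0.1203] [np.float64(221.74424245878095), np.float64(276.76232695503705)]
```

View pics/w1.png

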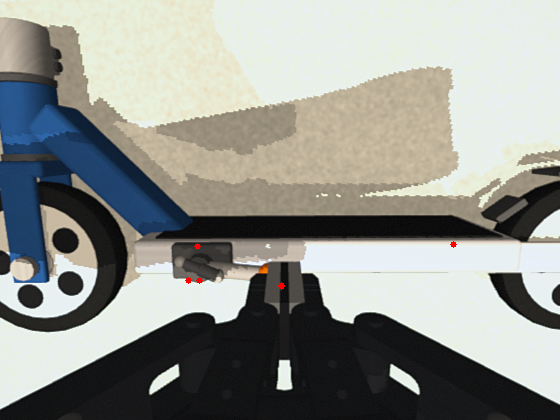

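Wrist view: the deck edge runs along v≈240–272, the pivot and spring sit near (207,266), and the orange foot at (264,269) is partly hidden by the fingers. My projections land about 7 px too low, so I'll check the shift against the hub and the deck edges.

```bash
python3 - <<'E'
from h import *
f=imaging.grab_frame("wrist")
for n,q in dict(hub=[215,14,62.5],t88=[-100,48,88],b64=[-100,48,64],f88=[75,48,88],clamptop=[215,19,204],tyrefoot=[152,13,62.5],tyrebot=[215,13,0],piv=[75,70,74],rearend=[-145,48,76],frontend=[125,48,76]).items():
    print(n,np.round(px(f,scoot(P0,np.array(q)/1000)[0]),1))
E
```

```text
hub [ 33.4 271.4]
t88 [457.7 250.4]
b64 [454.9 284.1]
f88 [199.8 251.3]
clamptop [ 3.  81.2]
tyrefoot [114.  270.7]
tyrebot [ 43.9 344. ]
piv [192.6 282.5]
rearend [522.3 267.2]
frontend [127.8 268.5]
```

```bash
python3 - <<'E'
from h import *
st(); T=scoot(P0,[.015,.068,.113])[0]; T[2]=.125; goto(T,down())
E
```

```text
{'clock': 2.9, 'joints': [0.131, 0.53, -0.459, 1.625, 0.259, 1.051, -0.206], 'tcp_pos': [0.651, 0.066, 0.199], 'orientation': [-1.99, -2.427, 0.002], 'contact_force': [0.757, -0.368, -0.348], 'moment': [0.015, 0.069, -0.002], 'grip_width': 0.0}
[[-0.196, 0.981, -0.003], [0.981, 0.196, 0.001], [0.002, -0.003, -1.0]]
offset [0.0201, 0.0066, 0.1472] turn [-0.0018, -0.001, -0.0052] mm 0.0744 [ 0.13107916  0.53018561 -0.45873908  1.62455244  0.25901447  1.05052021
 -0.20602733]
```

Call:
carry_out:
  offset:
    - [0.022, 0.006, 0.0]
    - [0.022, 0.006, 0.0]
    - [0.022, 0.006, 0.07]
    - [0.022, 0.006, 0.147]
    - [0.022, 0.006, 0.147]
  turn:
    - [0, 0, -0.005]
    - [0, 0, -0.005]
    - [0, 0, -0.005]
    - [0, 0, -0.005]
    - [0, 0, -0.005]

```text
clock: 3.4
tcp_pos: [0.6497, 0.0719, 0.1227]
orientation: [-1.987, -2.428, 0.011]
contact_force: [-0.8, -1.1, -0.5]
grip_width: -0.0003
```

```bash
python3 - <<'E'
from h import *
st(); T=scoot(P0,[.015,.068,.113])[0]; T[2]=.125; goto(T,down())
f=imaging.grab_frame("wrist"); save(f,"w2.png")
E
```

```text
{'clock': 3.4, 'joints': [0.102, 0.612, -0.434, 1.68, 0.308, 0.926, -0.253], 'tcp_pos': [0.65, 0.072, 0.123], 'orientation': [-1.987, -2.428, 0.011], 'contact_force': [-0.814, -1.118, -0.533], 'moment': [-0.082, 0.04, -0.033], 'grip_width': -0.0}
[[-0.198, 0.98, -0.008], [0.98, 0.198, -0.002], [-0.001, -0.008, -1.0]]
offset [0.0073, 0.0073, -0.0046] turn [-0.0055, 0.0004, -0.004] mm 0.0056 [ 0.10168056  0.61237788 -0.43443864  1.6801466   0.3077561   0.92591185
 -0.25297333]
```

View pics/w2.png

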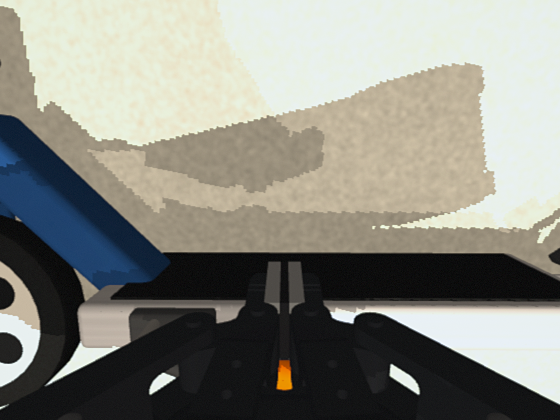

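The finger gap at (285,285) sits on the +z side of the orange foot at (285,375) and lines up with it. Pushing now.

Call:
carry_out:
  offset:
    - [-0.016, 0, 0]
    - [-0.032, -0.002, 0]
    - [-0.048, -0.004, 0]
    - [-0.064, -0.008, 0]
    - [-0.08, -0.014, 0]
    - [-0.096, -0.022, 0]
    - [-0.112, -0.032, 0]
    - [-0.126, -0.042, 0]
  turn:
    - [0, 0, 0]
    - [0, 0, 0]
    - [0, 0, 0]
    - [0, 0, 0]
    - [0, 0, 0]
    - [0, 0, 0]
    - [0, 0, 0]
    - [0, 0, 0]

```text
clock: 4.25
tcp_pos: [0.6442, 0.0069, 0.1264]
orientation: [-1.988, -2.432, 0.002]
contact_force: [0.0, 0.5, -0.9]
grip_width: -0.0003
```

Call:
carry_out:
  offset:
    - [-0.012, -0.012, 0]
    - [-0.024, -0.026, 0]
    - [-0.034, -0.04, 0]
    - [-0.04, -0.05, 0]
    - [-0.04, -0.05, 0]
    - [-0.04, -0.05, 0]
  turn:
    - [0, 0, 0]
    - [0, 0, 0]
    - [0, 0, 0]
    - [0, 0, 0]
    - [0, 0, 0]
    - [0, 0, 0]

```text
clock: 4.85
tcp_pos: [0.6245, -0.016, 0.127]
orientation: [1.988, 2.433, 0.001]
contact_force: [-0.0, 0.4, -0.2]
grip_width: 0.0002
```

```bash
python3 - <<'E'
from h import *
st()
f=imaging.grab_frame("wrist"); g=imaging.grab_frame("side")
a=np.array(f["pixels"])[:,:,::-1]; b=np.array(g["pixels"])[:,:,::-1][160:290,90:350]
cv2.imwrite("pics/w3.png",np.hstack([a[:,:400],cv2.resize(b,(400,200)).repeat(1,0) if 0 else cv2.copyMakeBorder(cv2.resize(b,(400,200)),0,220,0,0,cv2.BORDER_CONSTANT)]))
E
```

```text
{'clock': 4.85, 'joints': [0.248, 0.562, -0.438, 1.758, 0.296, 0.887, -0.118], 'tcp_pos': [0.625, -0.016, 0.127], 'orientation': [1.988, 2.433, 0.001], 'contact_force': [-0.027, 0.392, -0.249], 'moment': [0.05, 0.012, -0.014], 'grip_width': 0.0}
[[-0.199, 0.98, 0.0], [0.98, 0.199, 0.0], [0.0, 0.0, -1.0]]
```

View pics/w3.png

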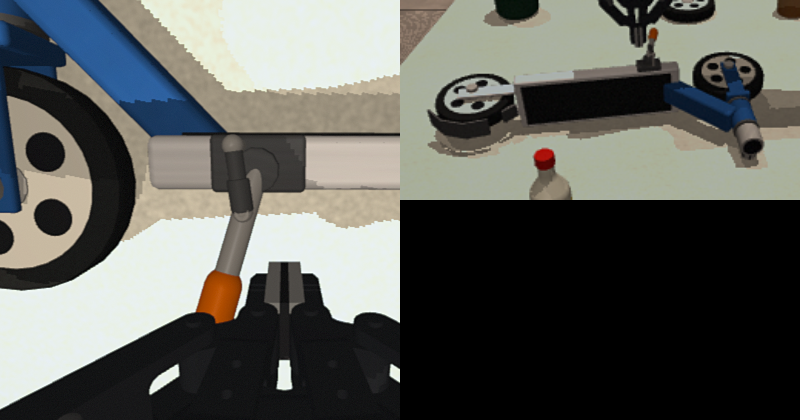

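Step 1 is done: the leg points down and slightly forward of perpendicular, with the foot at (222,300). Next I'll fit the arm kinematics to check that the raise is feasible.

```bash
cat > kin.py <<'E'
from h import *
from scipy.optimize import least_squares
import itertools
D=[([0.992,.477,.022,1.555,-.011,1.109,-.083],[.306,-.602,.245],[-3.053,-.732,.001]),
([0.684,.291,-.359,1.843,.116,1.027,.39],[.4804,-.2623,.2459],[2.094,2.342,.003]),
([.131,.53,-.459,1.625,.259,1.051,-.206],[.651,.066,.199],[-1.99,-2.427,.002]),
([.102,.612,-.434,1.68,.308,.926,-.253],[.6497,.0719,.1227],[-1.987,-2.428,.011]),
([.248,.562,-.438,1.758,.296,.887,-.118],[.6245,-.016,.127],[1.988,2.433,.001])]
def rz(a):return Ro.from_euler("z",a)
def ry(a):return Ro.from_euler("y",a)
def fk(q,k,s):
    o1,o7,d1,a,b,L=k[:6]; e=k[6:] if len(k)>6 else np.zeros(2)
    A=rz(s[0]*q[0]+o1)*ry(q[1]); p=np.array([0,0,d1])+A.apply([e[0],0,a])
    A=A*rz(s[1]*q[2])*ry(q[3]); p=p+A.apply([-e[0]+e[1],0,b])
    A=A*rz(s[2]*q[4])*ry(q[5]); p=p+A.apply([-e[1],0,L]); return p,A*rz(s[3]*q[6]+o7)
def best():
    out=[]
    for s in itertools.product([-1,1],repeat=4):
        def g(k):
            e=[]
            for q,p,v in D:
                P,A=fk(q,k,s); e+=list(P-p)+list(.3*(A.inv()*Ro.from_rotvec(v)).as_rotvec())
            return e
        for o7 in(0,1.57,3.14,-1.57):
            z=least_squares(g,[0,o7,.35,.45,.45,.2]); out.append((z.cost,s,z.x,np.abs(z.fun).max()))
    return min(out,key=lambda t:t[0])
E
python3 - <<'E'
from kin import *
print(best())
E
```

```text
(np.float64(9.521294297983214e-05), (-1, -1, -1, -1), array([-0.09666075,  1.47432877,  0.32536523,  0.53543554,  0.47300674,
        0.35045668]), np.float64(0.006409206297947223))
```

```bash
cat >> kin.py <<'E'
K=np.array([-0.09666075,1.47432877,0.32536523,0.53543554,0.47300674,0.35045668]);S=(-1,-1,-1,-1)
lo=np.array([-2.96,-.34,-1.41,.24,-1.37,.17,-2.96]);hi=np.array([2.96,2.1,1.46,2.44,4.51,1.92,2.96])
def ik(T,Rt,q0):
    g=lambda q:np.r_[np.array(fk(q,K,S)[0])-T,.3*(fk(q,K,S)[1].inv()*Ro.from_matrix(Rt)).as_rotvec(),.003*(q-q0)]
    z=least_squares(g,np.clip(q0,lo+.06,hi-.06),bounds=(lo+.05,hi-.05)); return z.x,np.abs(z.fun[:6]).max()
a=P0[2]; X=np.array([np.cos(a),np.sin(a),0]); U=np.cross(X,[0,0,1.]); H=np.array([0,0,1.])
OUT=np.array([[-34,233],[-48,88],[-48,64],[-13,0]])/1000
def rollpath(phis):
    """u0,h0 for each phi, rolling without slip from start"""
    res=[];u0=0;h0=.0567;prev=phis[0];res.append((u0,h0))
    for f in phis[1:]:
        hs=OUT[:,1]*np.sin(prev)+OUT[:,0]*np.cos(prev); i=hs.argmin() if prev>-.09 else 1
        y,z=OUT[i]; uc=z*np.cos(prev)-y*np.sin(prev)+u0
        u0=uc-(z*np.cos(f)-y*np.sin(f)); hh=OUT[:,1]*np.sin(f)+OUT[:,0]*np.cos(f); h0=-hh.min(); prev=f; res.append((u0,h0))
    return np.array(res)
def pose(f,u0,h0):
    z=np.cos(f)*U+np.sin(f)*H; y=-np.sin(f)*U+np.cos(f)*H
    return np.array([P0[0],P0[1],0])+u0*U+h0*H, np.array([X,y,z]).T
def tool(f,u0,h0,beta,gp=(.215,0,.224)):
    o,A=pose(f,u0,h0); d=A@np.array([0,-np.cos(beta),-np.sin(beta)]); ty=-X; Rt=np.array([np.cross(ty,d),ty,d]).T
    return o+A@np.array(gp)+.005*d, Rt, o, A
E
python3 - <<'E'
from kin import *
ph=np.r_[np.linspace(-.1,np.pi/2,400)]; rp=rollpath(ph); idx=np.linspace(0,399,18).astype(int)
o,A=pose(ph[-1],*rp[-1]); print("final",o, "clamp",o+A@[.215,0,.222],"rear",o+A@[-.28,0,.06],"start clamp",(lambda q:q[0]+q[1]@[.215,0,.222])(pose(ph[0],*rp[0])))
q00=r.get_obs()["joints"]
for b in(0,.3,.5,.7,.9,1.2):
    q=np.array(q00);E=[]
    for i in idx:
        T,Rt,_,_=tool(ph[i],*rp[i],b); q,e=ik(T,Rt,q); E.append(e)
        if i==0:qs=q
    print(b,np.round(E,3).max(),np.round(E,3).tolist(),qs.round(2),q.round(2))
E
```

```text
final [ 6.97025996e-01 -6.41085152e-02  7.96020419e-19] clamp [ 0.48653125 -0.10789164  0.222     ] rear [ 0.97115869 -0.00708863  0.06      ] start clamp [0.43601418 0.13497769 0.03453698]
0 0.0 [0.0, 0.0, 0.0, 0.0, 0.0, 0.0, 0.0, 0.0, 0.0, 0.0, 0.0, 0.0, 0.0, 0.0, 0.0, 0.0, 0.0, 0.0] [-0.23  0.5  -0.29  2.19  0.47  0.54 -0.7 ] [ 1.13  1.25 -0.92  1.55 -0.34  1.67  0.52]
0.3 0.0 [0.0, 0.0, 0.0, 0.0, 0.0, 0.0, 0.0, 0.0, 0.0, 0.0, 0.0, 0.0, 0.0, 0.0, 0.0, 0.0, 0.0, 0.0] [-0.48  0.57 -0.25  2.13  0.76  0.77 -1.13] [ 1.09  1.02 -0.83  1.61 -0.3   1.57  0.57]
0.5 0.0 [0.0, 0.0, 0.0, 0.0, 0.0, 0.0, 0.0, 0.0, 0.0, 0.0, 0.0, 0.0, 0.0, 0.0, 0.0, 0.0, 0.0, 0.0] [-0.6   0.66 -0.24  2.08  0.85  0.96 -1.3 ] [ 1.    0.84 -0.69  1.65 -0.32  1.5   0.65]
0.7 0.0 [0.0, 0.0, 0.0, 0.0, 0.0, 0.0, 0.0, 0.0, 0.0, 0.0, 0.0, 0.0, 0.0, 0.0, 0.0, 0.0, 0.0, 0.0] [-0.72  0.77 -0.2   2.01  0.88  1.13 -1.39] [ 0.85  0.66 -0.5   1.71 -0.36  1.43  0.72]
0.9 0.0 [0.0, 0.0, 0.0, 0.0, 0.0, 0.0, 0.0, 0.0, 0.0, 0.0, 0.0, 0.0, 0.0, 0.0, 0.0, 0.0, 0.0, 0.0] [-0.83  0.88 -0.13  1.93  0.88  1.28 -1.45] [ 0.68  0.51 -0.31  1.77 -0.37  1.34  0.74]
1.2 0.0 [0.0, 0.0, 0.0, 0.0, 0.0, 0.0, 0.0, 0.0, 0.0, 0.0, 0.0, 0.0, 0.0, 0.0, 0.0, 0.0, 0.0, 0.0] [-0.97  1.07 -0.03  1.81  0.85  1.49 -1.48] [ 0.4   0.35 -0.09  1.86 -0.29  1.16  0.66]
```

```bash
cat >> kin.py <<'E'
PH=np.linspace(-.1,np.pi/2,400); RP=rollpath(PH); B=.5
E
python3 - <<'E'
from kin import *
st(); T,Rt,o,A=tool(PH[0],*RP[0],B,(.213,0,.230)); print(T,Rt[:,2]); goto(T-.1*Rt[:,2],Rt)
E
```

```text
{'clock': 4.95, 'joints': [0.247, 0.563, -0.438, 1.757, 0.296, 0.887, -0.118], 'tcp_pos': [0.625, -0.016, 0.127], 'orientation': [1.987, 2.433, 0.001], 'contact_force': [0.802, 0.205, -0.168], 'moment': [-0.022, 0.049, -0.019], 'grip_width': -0.0}
[[-0.2, 0.98, 0.0], [0.98, 0.2, 0.0], [0.0, 0.0, -1.0]]
[0.43692619 0.14041416 0.02961164] [ 0.11498517 -0.55281058 -0.82533561]
offset [0.4939, -0.306, 0.0295] turn [-0.0005, -0.4002, -0.0026] mm 0.2909 [ 0.2474823   0.56250506 -0.43789883  1.75721626  0.29566216  0.88691956
 -0.11847562]
```

Call:
carry_out:
  offset:
    - [0, 0, -0.1]
    - [0, 0, -0.18]
    - [0.25, -0.15, -0.18]
    - [0.494, -0.306, -0.18]
    - [0.494, -0.306, -0.18]
    - [0.494, -0.306, -0.18]
    - [0.494, -0.306, -0.1]
    - [0.494, -0.306, -0.1]
  turn:
    - [0, 0, 0]
    - [0, 0, 0]
    - [0, -0.2, 0]
    - [0, -0.4, 0]
    - [0, -0.4, 0]
    - [0, -0.4, 0]
    - [0, -0.4, 0]
    - [0, -0.4, 0]

```text
clock: 5.75
tcp_pos: [0.4236, 0.1986, 0.1766]
orientation: [1.66, 2.04, -0.512]
contact_force: [1.6, 1.0, -0.4]
grip_width: 0.0001
```

Call:
carry_out:
  offset:
    - [0, 0, 0]
    - [0, 0, 0]
    - [0, 0, 0]
    - [0, 0, 0]
  turn:
    - [0, 0, 0]
    - [0, 0, 0]
    - [0, 0, 0]
    - [0, 0, 0]
  hand: 0
  force: 90

```text
clock: 6.15
tcp_pos: [0.4266, 0.1939, 0.1775]
orientation: [1.667, 2.034, -0.514]
contact_force: [0.1, -0.0, 0.3]
grip_width: 0.0582
```

```bash
python3 - <<'E'
from kin import *
st(); T,Rt,o,A=tool(PH[0],*RP[0],B,(.213,0,.230)); goto(T-.05*Rt[:,2],Rt)
f=imaging.grab_frame("wrist"); im=np.array(f["pixels"])[:,:,::-1].copy()
for q in([215,0,240],[196,0,240],[234,0,240],[196,0,204],[234,0,204],[194,0,200],[236,0,200]):
    u,v=px(f,scoot(P0,np.array(q)/1000)[0]); cv2.circle(im,(int(u),int(v)),3,(0,0,255),-1); print(q,int(u),int(v))
cv2.imwrite("pics/w4.png",im)
E
```

```text
{'clock': 6.15, 'joints': [-0.486, 0.45, -0.478, 1.968, 0.645, 1.307, -1.116], 'tcp_pos': [0.427, 0.194, 0.177], 'orientation': [1.667, 2.034, -0.514], 'contact_force': [0.144, -0.014, 0.266], 'moment': [0.589, 0.088, 0.028], 'grip_width': 0.058}
[[-0.161, 0.981, 0.112], [0.809, 0.196, -0.554], [-0.565, 0.001, -0.825]]
offset [0.077, -0.0015, 0.2056] turn [-0.0021, 0.0001, -0.0046] mm 0.1098 [-0.48566205  0.45007997 -0.47816593  1.96815071  0.64471313  1.30681186
 -1.11611044]
[215, 0, 240] 279 144
[196, 0, 240] 305 144
[234, 0, 240] 254 145
[196, 0, 204] 303 182
[234, 0, 204] 256 182
[194, 0, 200] 306 186
[236, 0, 200] 254 186
```

View pics/w4.png

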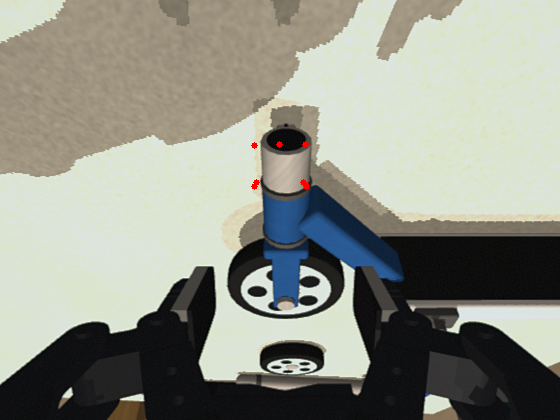

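Clamp end is at about (287,140), against 279 predicted. That puts the scooter 6 mm further back along its own axis. I'll correct for that and go in.

```bash
sed -i 's/^P0=.*/P0=[0.69736,-0.03628,3.34667]/' h.py; python3 - <<'E'
from kin import *
T,Rt,o,A=tool(PH[0],*RP[0],B,(.215,0,.228)); goto(T-.05*Rt[:,2],Rt); goto(T,Rt)
E
```

```text
offset [0.0734, 0.0067, 0.2075] turn [-0.0021, 0.0, -0.0045] mm 0.1101 [-0.48563706  0.45006602 -0.47834609  1.96824811  0.64462552  1.30677035
 -1.11620408]
offset [0.0735, 0.007, 0.3075] turn [-0.0021, 0.0, -0.0045] mm 0.1581 [-0.48563706  0.45006602 -0.47834609  1.96824811  0.64462552  1.30677035
 -1.11620408]
```

Call:
carry_out:
  offset:
    - [0.074, 0.007, 0.07]
    - [0.074, 0.007, 0.14]
    - [0.074, 0.007, 0.207]
    - [0.074, 0.007, 0.25]
    - [0.074, 0.007, 0.28]
    - [0.074, 0.007, 0.307]
    - [0.074, 0.007, 0.307]
    - [0.074, 0.007, 0.307]
  turn:
    - [0, 0, -0.004]
    - [0, 0, -0.004]
    - [0, 0, -0.004]
    - [0, 0, -0.004]
    - [0, 0, -0.004]
    - [0, 0, -0.004]
    - [0, 0, -0.004]
    - [0, 0, -0.004]
  hand: 0

```text
clock: 7.0
tcp_pos: [0.4406, 0.1412, 0.0298]
orientation: [1.659, 2.042, -0.516]
contact_force: [0.0, -0.4, 0.3]
grip_width: 0.0854
```

```bash
python3 - <<'E'
from kin import *
o,_=st(); T,Rt,_,A=tool(PH[0],*RP[0],B,(.215,0,.228)); goto(T,Rt)
f=imaging.grab_frame("wrist"); save(f,"w5.png")
E
```

```text
{'clock': 7.0, 'joints': [-0.471, 0.668, -0.387, 2.077, 0.852, 1.049, -1.291], 'tcp_pos': [0.441, 0.141, 0.03], 'orientation': [1.659, 2.042, -0.516], 'contact_force': [0.025, -0.426, 0.302], 'moment': [0.565, 0.125, 0.07], 'grip_width': 0.085}
[[-0.17, 0.979, 0.113], [0.808, 0.204, -0.553], [-0.564, -0.003, -0.826]]
offset [-0.0034, 0.0005, 0.0023] turn [-0.0013, -0.0004, 0.0011] mm 0.0021 [-0.47053986  0.66796919 -0.38735947  2.07707669  0.85176961  1.04888111
 -1.29102945]
```

View pics/w5.png

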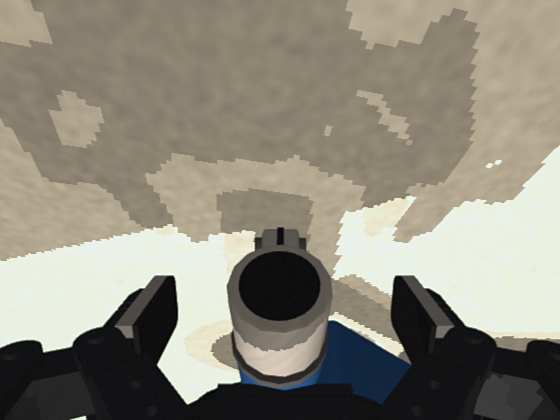

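The clamp is centred between the pads, at (280,290). Closing the gripper.

Call:
carry_out:
  offset:
    - [0, 0, 0]
    - [0, 0, 0]
    - [0, 0, 0]
    - [0, 0, 0]
    - [0, 0, 0]
    - [0, 0, 0]
    - [0, 0, 0]
    - [0, 0, 0]
  turn:
    - [0, 0, 0]
    - [0, 0, 0]
    - [0, 0, 0]
    - [0, 0, 0]
    - [0, 0, 0]
    - [0, 0, 0]
    - [0, 0, 0]
    - [0, 0, 0]
  hand: 1
  force: 100

```text
clock: 7.85
tcp_pos: [0.44, 0.1412, 0.03]
orientation: [1.659, 2.041, -0.516]
contact_force: [-2.1, 1.5, 6.1]
grip_width: 0.0358
```

```bash
python3 - <<'E'
from kin import *
o,R=st(); p=np.array(o["tcp_pos"])
# rigid grasp: tool in scooter frame fixed from model start
T0,R0,o0,A0=tool(PH[0],*RP[0],B,(.215,0,.228))
base=R0
print("rows relative to the start pose (tool axes): ")
for f in np.linspace(-.1,np.pi/2,17)[1:]:
    i=np.abs(PH-f).argmin(); T,Rt,_,_=tool(PH[i],*RP[i],B,(.215,0,.228))
    print(round(PH[i],3),(base.T@(T-T0)/.5).round(4).tolist(),((Ro.from_matrix(base).inv()*Ro.from_matrix(Rt)).as_rotvec()/1.5).round(4).tolist(),T.round(3))
E
```

```text
{'clock': 7.85, 'joints': [-0.471, 0.668, -0.388, 2.078, 0.851, 1.05, -1.292], 'tcp_pos': [0.44, 0.141, 0.03], 'orientation': [1.659, 2.041, -0.516], 'contact_force': [-2.118, 1.5, 6.069], 'moment': [0.203, 0.45, -0.438], 'grip_width': 0.036}
[[-0.17, 0.979, 0.113], [0.808, 0.204, -0.553], [-0.565, -0.003, -0.825]]
rows relative to the start pose (tool axes): 
0.005 [-0.0228, 0.0, -0.0197] [0.0, 0.0698, 0.0] [0.442 0.135 0.044]
0.109 [-0.0507, -0.0, -0.0409] [-0.0, 0.1396, 0.0] [0.443 0.13  0.061]
0.214 [-0.0807, 0.0, -0.059] [-0.0, 0.2094, -0.0] [0.445 0.123 0.077]
0.319 [-0.1123, 0.0, -0.074] [-0.0, 0.2792, 0.0] [0.446 0.114 0.092]
0.423 [-0.1454, 0.0, -0.0855] [0.0, 0.349, -0.0] [0.449 0.104 0.106]
0.528 [-0.1818, -0.0, -0.0969] [0.0, 0.4187, 0.0] [0.451 0.093 0.121]
0.633 [-0.2262, -0.0, -0.1132] [-0.0, 0.4885, -0.0] [0.454 0.079 0.14 ]
0.733 [-0.2701, -0.0, -0.1244] [0.0, 0.5555, 0.0] [0.457 0.065 0.157]
0.838 [-0.3169, -0.0, -0.1313] [-0.0, 0.6253, 0.0] [0.46  0.048 0.173]
0.943 [-0.3641, -0.0, -0.1333] [0.0, 0.6951, 0.0] [0.464 0.029 0.188]
1.047 [-0.4112, 0.0, -0.1303] [0.0, 0.7649, -0.0] [0.468 0.009 0.2  ]
1.152 [-0.4578, -0.0, -0.1225] [0.0, 0.8347, 0.0] [ 0.473 -0.012  0.21 ]
1.257 [-0.5033, -0.0, -0.1098] [-0.0, 0.9045, 0.0] [ 0.477 -0.034  0.217]
1.361 [-0.5473, -0.0, -0.0924] [-0.0, 0.9743, 0.0] [ 0.482 -0.056  0.222]
1.466 [-0.5892, 0.0, -0.0706] [-0.0, 1.0441, -0.0] [ 0.487 -0.079  0.225]
1.571 [-0.6285, -0.0, -0.0445] [0.0, 1.1139, -0.0] [ 0.492 -0.102  0.226]
```

Call:
carry_out:
  offset:
    - [-0.011, 0, -0.01]
    - [-0.023, 0, -0.02]
    - [-0.037, 0, -0.031]
    - [-0.051, 0, -0.041]
    - [-0.066, 0, -0.05]
    - [-0.081, 0, -0.059]
    - [-0.096, 0, -0.067]
    - [-0.112, 0, -0.074]
  turn:
    - [0, 0.035, 0]
    - [0, 0.07, 0]
    - [0, 0.105, 0]
    - [0, 0.14, 0]
    - [0, 0.175, 0]
    - [0, 0.209, 0]
    - [0, 0.244, 0]
    - [0, 0.279, 0]

```text
clock: 8.65
tcp_pos: [0.4446, 0.1163, 0.0918]
orientation: [1.891, 2.329, -0.174]
contact_force: [-4.3, 1.1, -0.6]
grip_width: 0.0359
```

```bash
cat > nx.py <<'E'
from kin import *
import sys
f0=float(sys.argv[1]); f1=float(sys.argv[2]); fr=[float(x) for x in sys.argv[3:]]
st(); G=(.215,0,.228)
def t(f): i=np.abs(PH-f).argmin(); return tool(PH[i],*RP[i],B,G)
T0,R0,_,_=t(f0); print("model T0",T0.round(4)); goto(T0,R0); out=[];tt=[]
for f in np.linspace(f0,f1,9)[1:]:
    T,Rt,_,_=t(f); out.append((R0.T@(T-T0)/.5).round(3).tolist()); tt.append(((Ro.from_matrix(R0).inv()*Ro.from_matrix(Rt)).as_rotvec()/1.5).round(3).tolist())
print(out);print(tt)
E
python3 nx.py .319 .733; python3 - <<'E'
from h import *
g=imaging.grab_frame("side"); cv2.imwrite("pics/s2.png",cv2.resize(np.array(g["pixels"])[:,:,::-1][100:300,90:450],None,fx=2,fy=2))
E
```

```text
{'clock': 8.65, 'joints': [-0.048, 0.428, -0.549, 2.143, 0.562, 0.781, -0.791], 'tcp_pos': [0.445, 0.116, 0.092], 'orientation': [1.891, 2.329, -0.174], 'contact_force': [-4.315, 1.143, -0.64], 'moment': [0.49, 0.589, -0.15], 'grip_width': 0.036}
[[-0.202, 0.979, 0.033], [0.963, 0.205, -0.175], [-0.178, -0.004, -0.984]]
model T0 [0.4464 0.1143 0.0921]
offset [-0.0047, 0.0027, 0.0004] turn [-0.0025, -0.0015, 0.0013] mm 0.0027 [-0.0484741   0.42801675 -0.5490926   2.14284215  0.56212366  0.7806165
 -0.79141827]
[[-0.012, -0.0, -0.012], [-0.026, -0.0, -0.024], [-0.039, -0.0, -0.035], [-0.053, -0.0, -0.048], [-0.07, -0.0, -0.065], [-0.087, 0.0, -0.081], [-0.106, -0.0, -0.097], [-0.124, -0.0, -0.11]]
[[0.0, 0.033, -0.0], [0.0, 0.07, 0.0], [0.0, 0.103, -0.0], [0.0, 0.137, 0.0], [0.0, 0.173, 0.0], [0.0, 0.207, -0.0], [0.0, 0.243, 0.0], [0.0, 0.276, 0.0]]
```

View pics/s2.png

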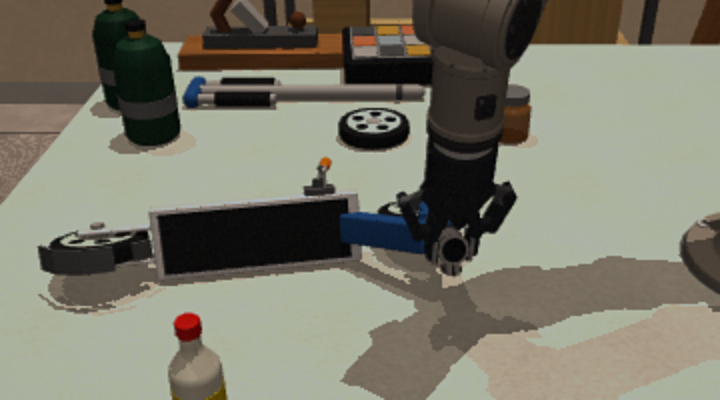

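The scooter rises with the gripper, and the stand (325,165) is still down. Continuing the roll.

Call:
carry_out:
  offset:
    - [-0.012, 0, -0.012]
    - [-0.026, 0, -0.024]
    - [-0.039, 0, -0.035]
    - [-0.053, 0, -0.048]
    - [-0.07, 0, -0.065]
    - [-0.087, 0, -0.081]
    - [-0.106, 0, -0.097]
    - [-0.124, 0, -0.11]
  turn:
    - [0, 0.033, 0]
    - [0, 0.07, 0]
    - [0, 0.103, 0]
    - [0, 0.137, 0]
    - [0, 0.173, 0]
    - [0, 0.207, 0]
    - [0, 0.243, 0]
    - [0, 0.276, 0]

```text
clock: 9.5
tcp_pos: [0.4561, 0.0657, 0.157]
orientation: [-1.861, -2.289, -0.215]
contact_force: [-0.3, -0.6, -4.8]
grip_width: 0.0356
```

```bash
python3 nx.py .733 1.152; python3 nx.py 1.152 1.5708|tail -2
```

```text
{'clock': 9.5, 'joints': [0.547, 0.379, -0.793, 2.079, 0.046, 0.794, -0.035], 'tcp_pos': [0.456, 0.066, 0.157], 'orientation': [-1.861, -2.289, -0.215], 'contact_force': [-0.253, -0.593, -4.821], 'moment': [-0.245, -0.589, 0.032], 'grip_width': 0.036}
[[-0.198, 0.979, -0.051], [0.952, 0.205, 0.226], [0.232, -0.003, -0.973]]
model T0 [0.4568 0.0645 0.1574]
offset [-0.0023, 0.0008, -0.0015] turn [-0.0023, -0.0003, 0.0001] mm 0.0014 [ 0.54734886  0.37865875 -0.79262443  2.07874053  0.04575944  0.79364604
 -0.03536726]
[[-0.012, 0.0, -0.019], [-0.026, 0.0, -0.039], [-0.04, 0.0, -0.057], [-0.057, 0.0, -0.076], [-0.072, 0.0, -0.092], [-0.09, 0.0, -0.108], [-0.108, 0.0, -0.123], [-0.128, 0.0, -0.138]]
[[0.0, 0.033, -0.0], [-0.0, 0.07, -0.0], [0.0, 0.103, -0.0], [0.0, 0.14, 0.0], [-0.0, 0.173, 0.0], [0.0, 0.209, -0.0], [-0.0, 0.243, -0.0], [0.0, 0.279, 0.0]]
[[-0.012, -0.0, -0.019], [-0.026, 0.0, -0.039], [-0.04, -0.0, -0.057], [-0.057, -0.0, -0.076], [-0.072, 0.0, -0.092], [-0.09, 0.0, -0.108], [-0.108, 0.0, -0.123], [-0.128, -0.0, -0.138]]
[[0.0, 0.033, -0.0], [0.0, 0.07, -0.0], [0.0, 0.103, -0.0], [0.0, 0.14, -0.0], [-0.0, 0.173, -0.0], [0.0, 0.209, -0.0], [0.0, 0.243, 0.0], [0.0, 0.279, -0.0]]
```

Call:
carry_out:
  offset:
    - [-0.012, 0, -0.019]
    - [-0.026, 0, -0.039]
    - [-0.04, 0, -0.057]
    - [-0.057, 0, -0.076]
    - [-0.072, 0, -0.092]
    - [-0.09, 0, -0.108]
    - [-0.108, 0, -0.123]
    - [-0.128, 0, -0.138]
  turn:
    - [0, 0.033, 0]
    - [0, 0.07, 0]
    - [0, 0.103, 0]
    - [0, 0.14, 0]
    - [0, 0.173, 0]
    - [0, 0.209, 0]
    - [0, 0.243, 0]
    - [0, 0.279, 0]

```text
clock: 10.3
tcp_pos: [0.4723, -0.0112, 0.2087]
orientation: [-1.628, -2.002, -0.546]
contact_force: [0.5, 0.2, -5.0]
grip_width: 0.0358
```

```bash
python3 nx.py 1.152 1.5708|head -5; python3 - <<'E'
from h import *
g=imaging.grab_frame("side"); cv2.imwrite("pics/s3.png",cv2.resize(np.array(g["pixels"])[:,:,::-1][60:300,90:450],None,fx=2,fy=2))
E
```

```text
{'clock': 10.3, 'joints': [0.939, 0.549, -0.893, 1.907, -0.228, 1.085, 0.414], 'tcp_pos': [0.472, -0.011, 0.209], 'orientation': [-1.628, -2.002, -0.546], 'contact_force': [0.541, 0.169, -5.035], 'moment': [-0.915, -0.981, 0.002], 'grip_width': 0.036}
[[-0.161, 0.979, -0.127], [0.779, 0.205, 0.593], [0.606, -0.004, -0.795]]
model T0 [ 0.4727 -0.0118  0.2096]
offset [-0.0001, 0.0005, -0.0023] turn [-0.0024, 0.0004, -0.0008] mm 0.0012 [ 0.93926302  0.54863605 -0.89304456  1.90660649 -0.22810157  1.08526266
  0.41437133]
```

View pics/s3.png

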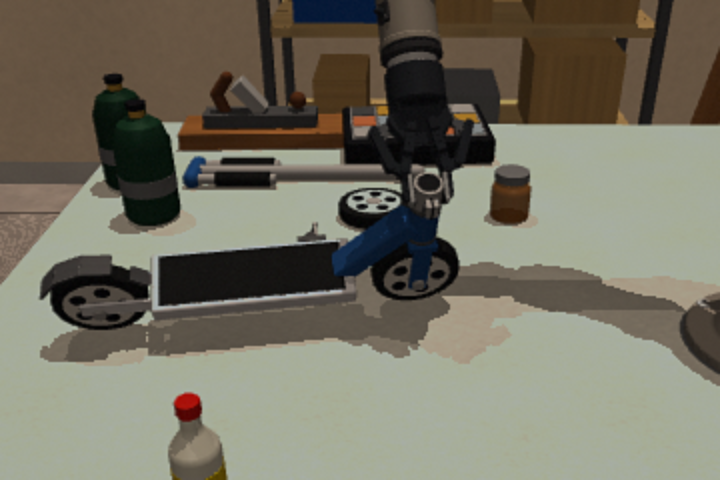

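It's rolling as planned, with the wheels at (100,295) and (415,265). Last segment.

Call:
carry_out:
  offset:
    - [-0.012, 0, -0.019]
    - [-0.026, 0, -0.039]
    - [-0.04, 0, -0.057]
    - [-0.057, 0, -0.076]
    - [-0.072, 0, -0.092]
    - [-0.09, 0, -0.108]
    - [-0.108, 0, -0.123]
    - [-0.128, 0, -0.138]
  turn:
    - [0, 0.033, 0]
    - [0, 0.07, 0]
    - [0, 0.103, 0]
    - [0, 0.14, 0]
    - [0, 0.173, 0]
    - [0, 0.209, 0]
    - [0, 0.243, 0]
    - [0, 0.279, 0]

```text
clock: 11.15
tcp_pos: [0.4915, -0.1014, 0.2244]
orientation: [-1.377, -1.692, -0.81]
contact_force: [1.0, 0.2, -3.3]
grip_width: 0.036
```

Call:
carry_out:
  offset:
    - [0, 0, 0]
    - [0, 0, 0]
    - [0, 0, 0]
  turn:
    - [0, 0, 0]
    - [0, 0, 0]
    - [0, 0, 0]

```text
clock: 11.45
tcp_pos: [0.4912, -0.1004, 0.225]
orientation: [-1.378, -1.693, -0.809]
contact_force: [-0.1, 0.1, -4.2]
grip_width: 0.0358
```

```bash
python3 nx.py 1.5708 1.5708|head -5; python3 - <<'E'
from kin import *
i=-1; T,Rt,o,A=tool(PH[i],*RP[i],B,(.215,0,.228))
g=imaging.grab_frame("side"); im=np.array(g["pixels"])[:,:,::-1].copy()
S=3;x0,y0=90,130; c=cv2.resize(im[y0:300,x0:350],None,fx=S,fy=S,interpolation=cv2.INTER_CUBIC)
t=np.linspace(0,6.28,50)
pts=[np.c_[cx+.0625*np.cos(t),0*t-.013,.0625+.0625*np.sin(t)] for cx in(.215,-.215)]+[np.array([[-.145,-.048,.088],[.125,-.048,.088],[-.145,.048,.088],[.125,.048,.088],[-.145,-.048,.064],[.125,-.048,.064],[.215,0,.24]])]
for X in np.vstack(pts):
    u,v=px(g,o+A@X); cv2.circle(c,(int((u-x0)*S),int((v-y0)*S)),1,(0,255,0),-1)
cv2.imwrite("pics/s4.png",c)
E
```

```text
{'clock': 11.45, 'joints': [1.08, 0.835, -0.875, 1.676, -0.324, 1.417, 0.568], 'tcp_pos': [0.491, -0.1, 0.225], 'orientation': [-1.378, -1.693, -0.809], 'contact_force': [-0.112, 0.054, -4.181], 'moment': [-1.528, -1.282, -0.115], 'grip_width': 0.036}
[[-0.096, 0.979, -0.182], [0.473, 0.205, 0.857], [0.876, -0.004, -0.483]]
model T0 [ 0.4915 -0.1024  0.2256]
offset [-0.0009, -0.0002, -0.0042] turn [-0.0022, 0.0027, -0.0016] mm 0.0021 [ 1.08027827  0.83460637 -0.87491654  1.67615175 -0.32421613  1.4166695
  0.56849586]
```

View pics/s4.png

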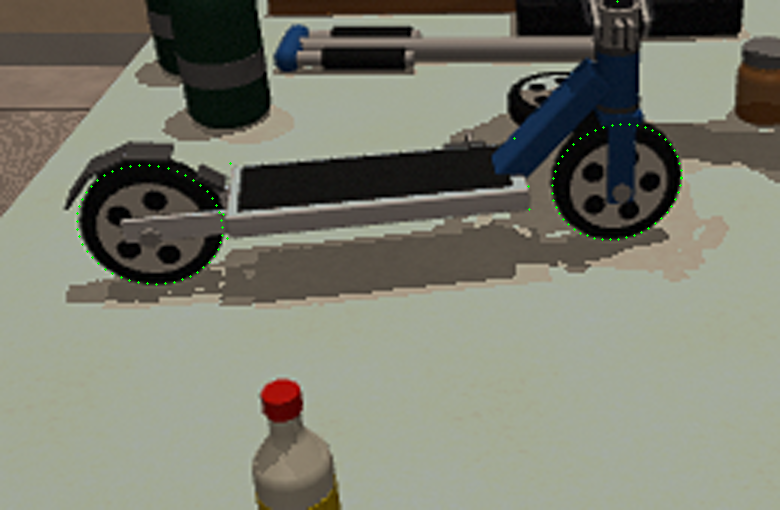

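The model overlay (green tyre rings) matches both wheels. For lean, I'll check from the top camera.

```bash
python3 - <<'E'
from kin import *
T,Rt,o,A=tool(PH[-1],*RP[-1],B,(.215,0,.228))
g=imaging.grab_frame("top"); im=np.array(g["pixels"])[:,:,::-1].copy()
S=4;x0,y0=230,60; c=cv2.resize(im[y0:260,x0:400],None,fx=S,fy=S,interpolation=cv2.INTER_CUBIC)[:,:760]
P=np.array([[-.145,-.048,.088],[.125,-.048,.088],[-.145,.048,.088],[.125,.048,.088],[.215,-.019,.24],[.215,.019,.24],[.234,0,.24],[.196,0,.24],[.215,-.034,.222],[.23,.013,.125],[-.215,0,.125],[-.2775,-.013,.0625],[-.2775,.013,.0625]])
for X in P:
    u,v=px(g,o+A@X); cv2.circle(c,(int((u-x0+.5)*S),int((v-y0+.5)*S)),2,(0,255,0),-1)
cv2.imwrite("pics/t4.png",c[:,:680] if c.shape[0]<=600 else cv2.resize(c,None,fx=.75,fy=.75))
f=imaging.grab_frame("top"); 
for n in("spare_wheel","oil_bottle","spanner","bolt_jar","screwdriver"): print(n,[w(f,d["xyz"]).round(3).tolist() for d in look_for(n,"top")[:1]])
E
```

```text
spare_wheel [[0.598, -0.355, 0.034]]
oil_bottle [[0.695, 0.311, 0.099]]
spanner [[0.35, 0.414, 0.007]]
bolt_jar [[0.321, -0.364, 0.091]]
screwdriver [[0.512, 0.46, 0.023]]
```

View pics/t4.png

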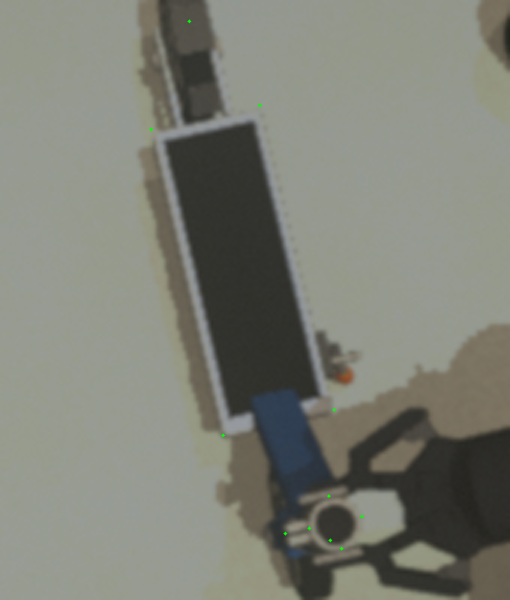

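The clamp ring at (335,524) matches the prediction (335,522). The deck's mid-line is within about 2 mm laterally, so the lean is small. The stand foot at (345,377) is out to the left and free. Handing in.

```bash
python3 -c "
from h import *
st(); print(r.hand_in())"
```

```text
{'clock': 11.85, 'joints': [1.081, 0.835, -0.874, 1.675, -0.325, 1.419, 0.569], 'tcp_pos': [0.491, -0.101, 0.225], 'orientation': [-1.377, -1.691, -0.811], 'contact_force': [-0.253, 0.04, -4.666], 'moment': [-1.515, -1.173, 0.058], 'grip_width': 0.036}
[[-0.095, 0.979, -0.181], [0.471, 0.204, 0.858], [0.877, -0.004, -0.481]]
the job is handed in; nothing more can be done
None
```

I flipped the kickstand past centre to its stop, then gripped the bar clamp at 100 N and rolled the scooter up onto its two wheels. I handed it in at 11.9 s with the gripper still holding it. `hand_in` gives no verdict, so I can't confirm the result beyond my own checks.

**What the last checks showed:**
- **Upright:** the tyre outlines matched the planned upright pose in the side view. In the top view the clamp and deck mid-line were within about 2–3 mm laterally, which puts the lean at roughly 0.02 rad.
- **On the table:** the gripper was carrying about 4.7 N of the scooter's 9.3 N, so the table takes the rest.
- **Stand:** the leg looked fully down in the wrist view just after the flip. It still stood free on the left side in the final top view.
- **Bystanders:** four of the five read within about 4 mm of their first positions, or of the side camera's first reading for the jar.

**One disagreement:** the network's last reading of the spare wheel was about 50 mm from its first. The arm appeared to hide part of the wheel, and nothing I moved went near it, so I took this as an error and did not check further.

**Small mismatch:** the deck ends in the top view were off by up to about 10 mm along its length, which does not affect the lean.

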